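Shut the seasoning drawers and the storage box

ROBOT

A 6-joint arm with a two-finger parallel gripper is mounted at the origin on the work surface. World frame = base frame: x ahead of the robot, y to its left, z up, the work surface at z = 0. Lengths are in m, angles in degrees, forces in N, time in s.
With the tool pointing down it reaches from about 0.4 to 0.825 m from the base axis. Payload 7 kg.
Tool frame: the origin (TCP) lies midway between the tips of the shut fingers; the grasp point (between the pads) lies 19 mm behind it; y points along the fingers, z is the direction in which the jaws open and shut, and the axes are right-handed (so a half turn about y gives the same grasp; the last joint's range is limited). The gripper opens to 88 mm and grips with 3 to 60 N. Pads are 19 mm wide; open, the fingers measure 130 mm over their backs; the gripper's body (78 mm by 193 mm) begins 47 mm behind the grasp point.
Start: joints at [86.923, 20.546, 0.682, 0, -70.136, -16.507], TCP at [0.226, 0.636, 0.199] pointing down, gripper open.
Joint ranges: [-176.03, 176.03], [-82.01, 121.73], [-58.28, 71.71], [-173.87, 95.51], [-174.79, -0.11], [-173.66, 173.66]. Speed limits (degrees/s): [136.94, 136.94, 172.46, 180, 180, 180].

INTERFACE

Orientations are given as [roll, pitch, yaw] about the fixed x, y, z axes, in that order (R = Rz(yaw) Ry(pitch) Rx(roll)).
In Python, from plant import ctrl gives the robot as it stands.
- The arm moves only by the tool step_arm, never from a script. Its argument "rows" is a list that holds one entry, the list of rows, each a list of 7 numbers: the gripper command: -1 is shut, 1 is fully open, values between are in proportion, then the shift along the world's x, y, z in cm, then the turn, a rotation vector about the world's x, y, z in degrees. In form: [[[fingers, tx, ty, tz, rx, ry, rz], ...]]. A call has 1 to 12 rows; each row shifts and turns the commanded pose from where the row before left it; what a row does not reach is not made up. A row lasts 1/8 s, in which the tool goes at most 62.5 mm and 10.7 degrees, less where a joint would pass 70% of its speed; a pose out of reach is approached as far as the arm can. A call is refused whole if a number of a shift passes 6.25 or a number of a turn 10.7, either way. A call with a gripper value outside its range is refused whole. The fingers move at their own pace and stop on an object; the grip force is fixed at half the most. Time passes only in rows, so rows that do not move let the fingers close. It gives the time, the measured TCP pose, the force and the opening at its end, in the units of the state.
- ctrl.get_obs(): the state, without advancing time (a new reading comes with each control period).
- ctrl.snapshot(name): name is "side" or "top" or "wrist"; returns the picture (480x640x3 uint8, blue, green, red); there is no depth.
- ctrl.camera_params(name): a dict with "vertical_fov" (degrees; the focal length in pixels is half the picture's height over the tangent of half this angle, whatever the lens; pixels are square), "cx", "cy" (the principal point, pixels), "k1" (the pictures are not rectified: a ray, as slopes to the right and down, at radius r is drawn at 1 + k1 r^2 times it, then the intrinsics apply), "rvec" (rotation vector, rad) and "tvec" (3), from world to camera coordinates, as OpenCV has them. Camera axes: x right, y down, z forward; pixel columns grow to the right and rows downward; lengths in m; the calibration is good to about 2 mm. A picture is of the moment at which its call begins: read the wrist's pose just before it. camera_params takes no time and is no camera call; for the wrist camera it gives the pose at the moment of the call.
- ctrl.close_job(): hands the job in, once; it reports no verdict.
The state is a dict: "clock": time; "joint_pos": joint angles; "qvel": joint speeds; "tau": joint torques, N m; "tool_pos": TCP position; "orientation": TCP orientation; "force": force on the tool from outside, world axes, zero at the start; "moment": the same for the moment, N m; "opening": finger opening in m.
Only numpy, scipy, OpenCV 4.12 (cv2) and the standard library are available. Lean on these libraries where they do the work, as an engineer would, in place of code of your own. Each camera call takes 0.05 s, during which the arm holds its last target. There are 200 camera calls.

TASK

Close up the seasoning station before the table is wiped: with the fingertips only, push both open drawers of the low drawer unit fully home, and push the open lid of the clear storage box all the way down onto its rim. Push steadily without slamming, do not pull anything further open, do not lift or shove the box, and leave everything else on the table where it stands.

Things in the scene. Friction and masses are not known exactly. Their poses are not given: they have to be found in the camera images.
- unit: low teal drawer unit with an oak-coloured top, fixed to the table: 320 wide (its y), 200 deep (its x), 100 high, two drawers side by side. Origin on the table, on its middle line, 80 mm behind the front of its carcass. Its x axis is level and points from the fronts to the back: the direction in which the drawers are pushed shut; its y axis points to its left drawer (the robot's left), z up
- drawer_left (a joint): how far the drawer on the +y side of the unit stands out, m: 0 is fully shut, it starts 0.04 to 0.085 open and could come out to 0.15. About 2 N of sliding friction, no spring or latch: stays where it is left
- drawer_left_pull (a point): middle of the outermost face of the left drawer's bar pull, 54 mm above the table (moves with the drawer). The pull is a 10 mm thick level steel bar about 70 long, standing 27 mm out from a flat front 150 wide and 72 high (12 to 84 mm above the table); pushing on the bar or on the front both work
- drawer_right (a joint): the same for the drawer on the -y side
- drawer_right_pull (a point): the same point on the right drawer
- box: clear plastic storage box standing loose on the table, 200 (its x) by 260 (its y) by 110 high, 2.2 kg. Origin on the table, on its middle line, 85 mm behind its centre (towards its hinged far side). Its x axis is level and points from its front to its hinge side, z up
- lid (a joint): opening angle of the box's white lid, rad: 0 is flat on the rim, it starts at 0.6 to 1.2 and swings up to 1.9. Stiff hinge that stays at any angle; it takes about 2 to 4 N near the free edge to push it shut. Over this range the raised free edge stays on the robot side of the hinge, so the top face looks up and away from the robot
- lid_hinge (a point): middle of the lid's hinge line, level along the box's y axis, at the box's far rim, 111 mm above the table, on the underside of the lid
- lid_edge (a point): middle of the lid's free edge, on its top face, 200 mm from the hinge line (moves with the lid; shut, it is 119 mm above the table). The lid is a flat plate 8 mm thick, 274 wide
- spice_jar: small jar, 42 across, 75 high, standing on the unit's top; leave it. Origin at the centre of its underside
- pepper_mill: wooden pepper mill, 44 across, 115 high, standing on the unit's top; leave it. Origin at the centre of its underside
- bowl: steel bowl, 96 across, 45 high; leave it. Origin at the centre of its underside
- mug: white mug, 76 across, 90 high; leave it. Origin at the centre of its underside
- bottle: clear water bottle, 68 across, 210 high, behind the work; leave it. Origin at the centre of its underside
- spatula: kitchen spatula lying on the table; leave it. Origin under its middle
- tin: round tin with a paper label, 70 across, 90 high; leave it. Origin at the centre of its underside

How it is judged:
By the outcome, as a careful person would: the job done as asked, in the order asked, and still so for the second after the job is handed in, with the robot touching nothing.
It also fails if it takes over 67 s, if anything falls off the work surface, if the arm or the gripper's body presses on something with over 40 N, if the wrist force passes 120 N, or if a joint passes its speed limit or range.

## Working session

There is one attempt and no reset: what is moved stays moved. The work goes in short steps, Python scripts to look and compute and a tool call to move; the robot and the scene stay as the last step left them, time stands still between calls to the robot, and variables do not carry over. Pictures are saved under pics/ and viewed, about 8 in all and at most 12, crops included, and the job is handed in when it is done.

Besides the shell and the picture viewer there is one more tool, called after "Emit:" by a JSON object that holds its "op" and its "data", one argument or row to a line. step_arm: Moves the arm, as the interface text tells. Its arguments: {"type":"object","properties":{"rows":{"type":"array"}},"required":["rows"]}

```bash
ls; mkdir -p pics
cat > h.py <<'E'
import numpy as np, cv2
from plant import ctrl
def snap(n,f):
    p=ctrl.camera_params(n); im=ctrl.snapshot(n); cv2.imwrite('pics/'+f+'.png',im); return p,im
def K(p):
    f=240/np.tan(np.radians(p['vertical_fov'])/2)
    return np.array([[f,0,p['cx']],[0,f,p['cy']],[0,0,1.]]),np.array([p['k1'],0,0,0,0.])
def proj(p,X):
    k,d=K(p); return cv2.projectPoints(np.array(X,float).reshape(-1,1,3),np.array(p['rvec'],float),np.array(p['tvec'],float),k,d)[0][:,0]
def ray(p,uv):
    k,d=K(p); s=cv2.undistortPointsIter(np.array(uv,float).reshape(-1,1,2),k,d,None,None,(3,50,1e-10))[:,0] if hasattr(cv2,'undistortPointsIter') else cv2.undistortPoints(np.array(uv,float).reshape(-1,1,2),k,d)[:,0]
    R=cv2.Rodrigues(np.array(p['rvec'],float))[0]; t=np.array(p['tvec'],float).ravel()
    return -R.T@t,(np.c_[s,np.ones(len(s))]@R)
def at_z(p,uv,z):
    c,d=ray(p,uv); z=np.broadcast_to(z,len(d)); return c+d*((z-c[2])/d[:,2])[:,None]
def tri(p1,u1,p2,u2):
    c1,d1=ray(p1,u1); c2,d2=ray(p2,u2); out=[]
    for a,b in zip(d1,d2):
        s=np.linalg.lstsq(np.c_[a,-b],c2-c1,rcond=None)[0]; P=c1+a*s[0];Q=c2+b*s[1]; out.append([*((P+Q)/2),np.linalg.norm(P-Q)])
    return np.array(out)
E
python3 - <<'E'
from h import *
o=ctrl.get_obs(); print(o['tool_pos'],o['orientation'],o['opening'],o['clock'])
for n in ('side','top'):
    p,_=snap(n,n+'0'); print(n,p); print(ray(p,[[320,240]]))
E
```

```text
pics
[0.22610927 0.63544663 0.19823377] [-8.99064240e+01  8.76683354e-03  1.60407995e+02] 0.0876164467467747 0.0
side {'vertical_fov': 46.27152176883875, 'cx': 320.7892573904943, 'cy': 245.68979513703633, 'k1': -0.004152133513398689, 'rvec': array([ 2.29559155, -0.81249088,  0.32910996]), 'tvec': array([-0.46265207,  0.33618665,  1.14023459])}
(array([ 0.02245524, -0.68129929,  1.07820702]), array([[ 0.43469525,  0.5187259 , -0.73625272]]))
top {'vertical_fov': 56.89283791242752, 'cx': 316.1446878452233, 'cy': 241.78465084936886, 'k1': -0.001594527932370373, 'rvec': array([ 2.11906874, -2.09490687,  0.22883157]), 'tvec': array([0.00654628, 0.60449536, 1.04635455])}
(array([0.36550356, 0.01195209, 1.15177239]), array([[ 0.21884189, -0.00728447, -0.97578026]]))
```

View pics/side0.png

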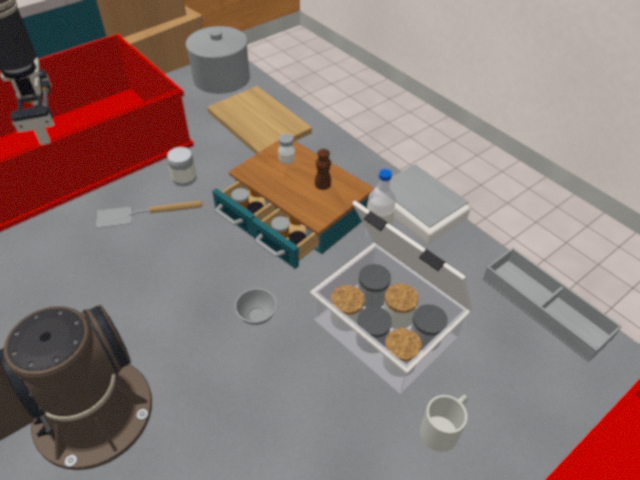

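View pics/top0.png

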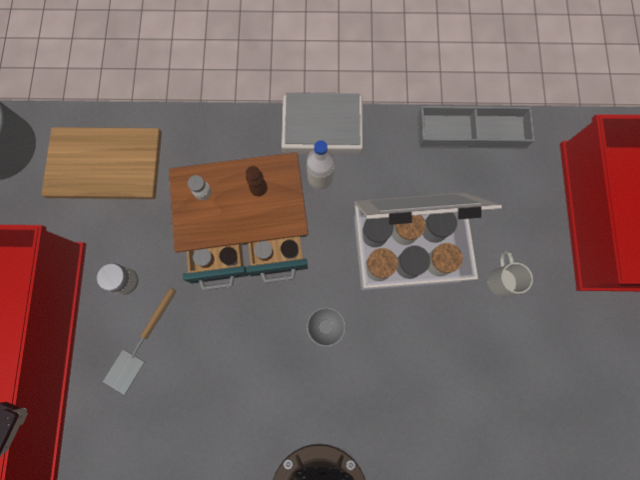

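The side view shows the drawer pulls near (235,210) and (270,243), and the box with its lid raised from (355,205) to (465,275). In the top view the drawer unit is at about (240,220) and the box at (415,245). I'll zoom in for accurate pixel positions.

Run:
```python
import cv2
def crop(f,x0,y0,x1,y1,s,o):
    im=cv2.imread(f'pics/{f}.png')[y0:y1,x0:x1]; im=cv2.resize(im,None,fx=s,fy=s,interpolation=cv2.INTER_CUBIC)
    for x in range((x0+19)//20*20,x1,20): cv2.line(im,(int((x-x0)*s),0),(int((x-x0)*s),6),(0,255,255),1); cv2.putText(im,str(x),(int((x-x0)*s)-8,16),0,.33,(0,255,255),1)
    for y in range((y0+19)//20*20,y1,20): cv2.line(im,(0,int((y-y0)*s)),(6,int((y-y0)*s)),(0,255,255),1); cv2.putText(im,str(y),(8,int((y-y0)*s)+4),0,.33,(0,255,255),1)
    cv2.imwrite(f'pics/{o}.png',im)
crop('top0',160,145,510,305,2.28,'tc'); crop('side0',200,130,480,380,2.4,'sc')
```

```text
(no output)
```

View pics/tc.png

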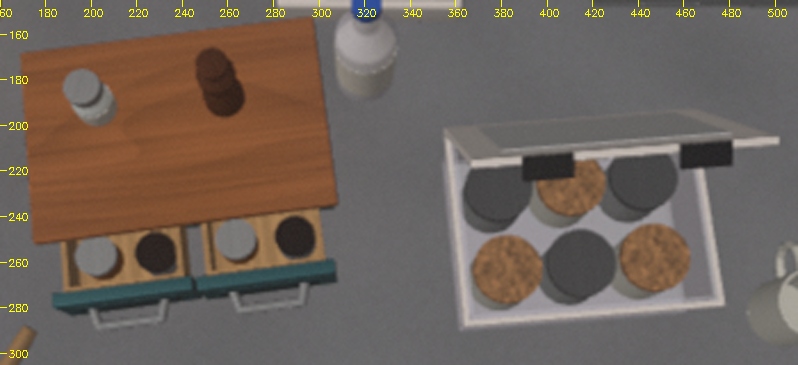

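View pics/sc.png

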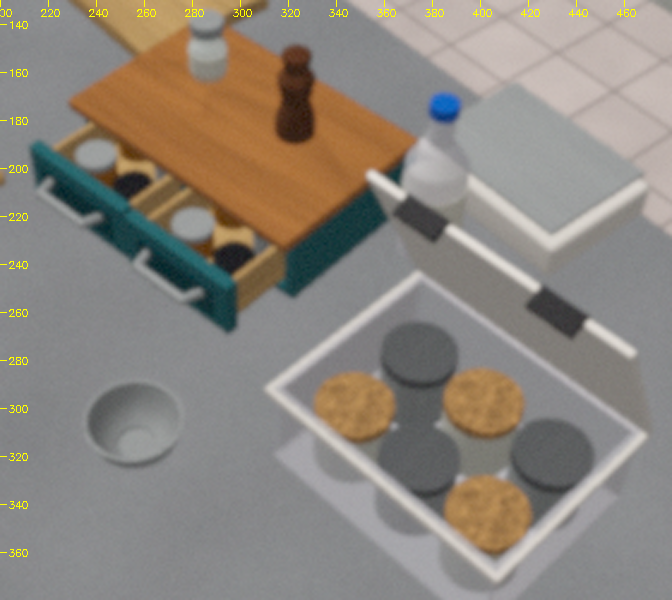

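```bash
cat > m.py <<'E'
from h import *
np.set_printoptions(precision=4,suppress=True)
pt,ps=ctrl.camera_params('top'),ctrl.camera_params('side')
T=lambda a:np.array(a)/2.28+[160,145]
S=lambda a:np.array(a)/2.4+[200,130]
n=['LpullL','LpullR','RpullL','RpullR','lidL','lidR','boxFL','boxFR','boxBR','boxBL','unitFL','unitFR','unitBR','LfrontL','LfrontR','RfrontL','RfrontR']
t=T([(97,325),(163,318),(237,308),(305,300),(471,163),(779,141),(463,327),(722,303),(697,115),(447,130),(36,242),(336,204),(311,20),(53,297),(193,280),(197,278),(335,262)])
s=S([(42,188),(90,220),(140,260),(187,298),(369,174),(635,352),(268,388),(497,580),(646,435),(419,273),(70,103),(290,247),(413,143),(35,148),(126,212),(131,217),(236,288)])
for a,b in zip(n,tri(pt,t,ps,s)): print(a,b)
E
python3 m.py
```

```text
LpullL [0.4883 0.2934 0.0544 0.002 ]
LpullR [0.499  0.2206 0.0556 0.0073]
RpullL [0.5098 0.1415 0.0531 0.0041]
RpullR [0.5179 0.0681 0.0537 0.0009]
lidL [ 0.6083 -0.0878  0.2889  0.0011]
lidR [ 0.6309 -0.3605  0.2948  0.001 ]
boxFL [ 0.4861 -0.1     0.1022  0.0038]
boxFR [ 0.512  -0.37    0.1019  0.0016]
boxBR [ 0.7146 -0.3534  0.1082  0.0042]
boxBL [ 0.6957 -0.0828  0.1008  0.0063]
unitFL [0.5716 0.3568 0.0881 0.001 ]
unitFR [0.6204 0.034  0.0882 0.0059]
unitBR [0.8271 0.0677 0.0905 0.0048]
LfrontL [0.5146 0.342  0.0636 0.0037]
LfrontR [0.533  0.19   0.072  0.0052]
RfrontL [0.5364 0.1869 0.0648 0.005 ]
RfrontR [0.5568 0.036  0.0702 0.0008]
```

Emit:
{"op": "step_arm", "data": {
  "rows": [
    [[-1,0,0,3.4,0,0,0],[-1,0,0,3.4,0,0,0],[-1,0,0,3.4,0,0,0],[-1,2.5,-4.3,0,0,0,3.1],[-1,2.5,-4.3,0,0,0,3.1],[-1,2.5,-4.3,0,0,0,3.1],[-1,2.5,-4.3,0,0,0,3.1],[-1,2.5,-4.3,0,0,0,3.1],[-1,2.5,-4.3,0,0,0,3.1],[-1,2.5,-4.3,0,0,0,3.1],[-1,2.5,-4.3,0,0,0,3.1],[-1,2.4,-4.1,0,0,0,3.3]]
  ]
}}

```text
clock: 1.6
tool_pos: [0.4506, 0.2493, 0.301]
orientation: [-90.0, -0.0, -171.4]
force: [0.8, 0.2, 0.6]
opening: 0.0007
```

Emit:
{"op": "step_arm", "data": {
  "rows": [
    [[-1,0,0,-3.5,0,0,0],[-1,0,0,-4,0,0,0],[-1,0,0,-4,0,0,0],[-1,0,0,-4,0,0,0],[-1,0,0,-4,0,0,0],[-1,0,0,-3,0,0,0],[-1,0,0,-2,0,0,0],[-1,0,0,-1,0,0,0],[-1,0,0,0,0,0,0]]
  ]
}}

```text
clock: 2.72
tool_pos: [0.4501, 0.2506, 0.0458]
orientation: [-90.0, -0.1, -171.5]
force: [0.2, 0.1, 0.5]
opening: 0.0004
```

Run:
```python
from h import *
p,a=snap('top','top1'); p,b=snap('side','side1')
c=[cv2.resize(i,None,fx=3,fy=3,interpolation=2) for i in (a[200:320,160:320],b[150:270,200:300])]
cv2.imwrite('pics/c1.png',np.hstack(c)); print(ctrl.get_obs()['force'])
```

```text
[ 0.35054579  0.76402187 -0.36470386]
```

View pics/c1.png

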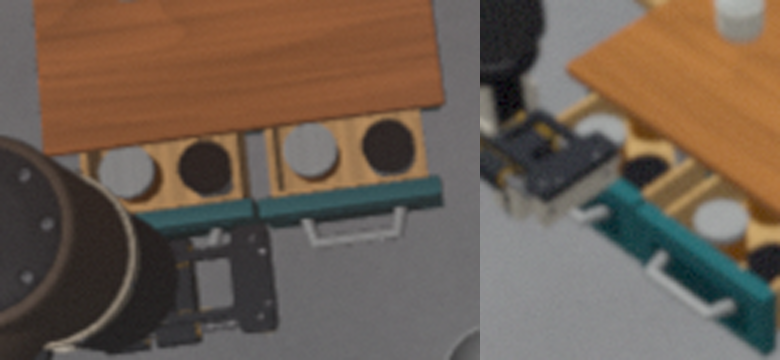

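Gripper is in front of the left pull and nothing has moved, so I start pushing.

Emit:
{"op": "step_arm", "data": {
  "rows": [
    [[-1,0.6,0.09,0,0,0,0],[-1,0.6,0.09,0,0,0,0],[-1,0.6,0.09,0,0,0,0],[-1,0.5,0.07,0,0,0,0],[-1,0.4,0.06,0,0,0,0],[-1,0.4,0.06,0,0,0,0],[-1,0.4,0.06,0,0,0,0],[-1,0.4,0.06,0,0,0,0],[-1,0.4,0.06,0,0,0,0],[-1,0.4,0.06,0,0,0,0],[-1,0.4,0.06,0,0,0,0],[-1,0.4,0.06,0,0,0,0]]
  ]
}}

```text
clock: 4.32
tool_pos: [0.5051, 0.259, 0.0461]
orientation: [-90.0, -0.0, -171.5]
force: [-0.8, -0.2, 1.7]
opening: 0.0006
```

Emit:
{"op": "step_arm", "data": {
  "rows": [
    [[-1,0.4,0.06,0,0,0,0],[-1,0.4,0.06,0,0,0,0],[-1,0.3,0.045,0,0,0,0],[-1,0.3,0.045,0,0,0,0]]
  ]
}}

```text
clock: 4.82
tool_pos: [0.5193, 0.2611, 0.0461]
orientation: [-90.0, -0.0, -171.5]
force: [-2.6, 0.9, 0.4]
opening: 0.0004
```

Emit:
{"op": "step_arm", "data": {
  "rows": [
    [[-1,0.3,0.045,0,0,0,0],[-1,0.3,0.045,0,0,0,0],[-1,0.2,0.03,0,0,0,0],[-1,0.2,0.03,0,0,0,0]]
  ]
}}

```text
clock: 5.32
tool_pos: [0.5293, 0.2626, 0.0461]
orientation: [-90.0, -0.0, -171.5]
force: [-1.8, -0.2, 1.5]
opening: 0.0001
```

Emit:
{"op": "step_arm", "data": {
  "rows": [
    [[-1,0.2,0.03,0,0,0,0],[-1,0.2,0.03,0,0,0,0],[-1,0.2,0.03,0,0,0,0]]
  ]
}}

```text
clock: 5.7
tool_pos: [0.5353, 0.2635, 0.0461]
orientation: [-90.0, -0.0, -171.5]
force: [-1.2, -1.2, -0.3]
opening: 0.0003
```

Emit:
{"op": "step_arm", "data": {
  "rows": [
    [[-1,0.2,0.03,0,0,0,0],[-1,0.2,0.03,0,0,0,0]]
  ]
}}

```text
clock: 5.95
tool_pos: [0.5393, 0.2641, 0.0461]
orientation: [-90.0, -0.0, -171.5]
force: [-1.0, -1.5, 0.2]
opening: 0.0002
```

Emit:
{"op": "step_arm", "data": {
  "rows": [
    [[-1,0.15,0.022,0,0,0,0],[-1,0.15,0.022,0,0,0,0]]
  ]
}}

```text
clock: 6.2
tool_pos: [0.5423, 0.2646, 0.0461]
orientation: [-90.0, -0.0, -171.5]
force: [-1.9, -2.3, -0.3]
opening: 0.0006
```

Emit:
{"op": "step_arm", "data": {
  "rows": [
    [[-1,0.15,0.022,0,0,0,0],[-1,0.15,0.022,0,0,0,0]]
  ]
}}

```text
clock: 6.45
tool_pos: [0.5453, 0.2651, 0.0461]
orientation: [-90.0, -0.0, -171.5]
force: [-2.2, -1.1, -0.4]
opening: 0.0002
```

Emit:
{"op": "step_arm", "data": {
  "rows": [
    [[-1,0.15,0.022,0,0,0,0],[-1,0.15,0.022,0,0,0,0]]
  ]
}}

```text
clock: 6.7
tool_pos: [0.5483, 0.2655, 0.0461]
orientation: [-90.0, -0.0, -171.5]
force: [-1.5, -2.4, -0.7]
opening: 0.0005
```

Emit:
{"op": "step_arm", "data": {
  "rows": [
    [[-1,0.15,0.022,0,0,0,0],[-1,0.15,0.022,0,0,0,0]]
  ]
}}

```text
clock: 6.95
tool_pos: [0.5514, 0.266, 0.0462]
orientation: [-90.0, 0.0, -171.5]
force: [-1.3, -1.3, -0.9]
opening: 0.0004
```

Emit:
{"op": "step_arm", "data": {
  "rows": [
    [[-1,0.15,0.022,0,0,0,0],[-1,0.15,0.022,0,0,0,0]]
  ]
}}

```text
clock: 7.2
tool_pos: [0.5543, 0.2664, 0.0462]
orientation: [-90.0, -0.0, -171.5]
force: [-1.6, -0.7, -0.8]
opening: 0.0002
```

Emit:
{"op": "step_arm", "data": {
  "rows": [
    [[-1,0.15,0.022,0,0,0,0],[-1,0.15,0.022,0,0,0,0]]
  ]
}}

```text
clock: 7.45
tool_pos: [0.5574, 0.2669, 0.0461]
orientation: [-90.0, -0.0, -171.5]
force: [-1.4, -1.8, -0.9]
opening: 0.0006
```

Run:
```python
from h import *
p,a=snap('top','top2'); p,b=snap('side','side2')
c=[cv2.resize(i,None,fx=3,fy=3,interpolation=2) for i in (a[200:320,160:320],b[150:270,200:300])]
cv2.imwrite('pics/c2.png',np.hstack(c)); print(ctrl.get_obs()['force'])
```

```text
[-0.62470452 -1.25144342 -0.18270744]
```

View pics/c2.png

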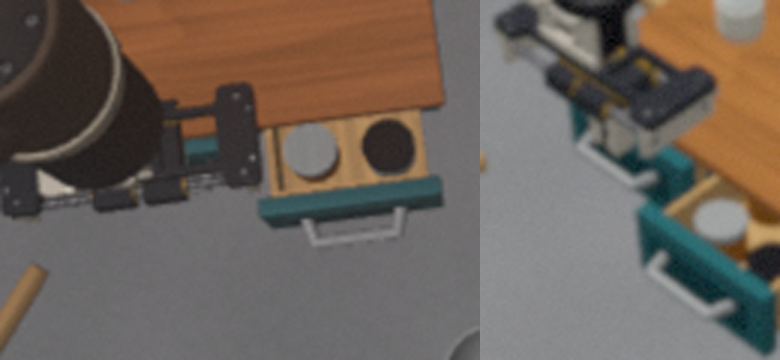

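Run:
```python
from h import *
b=cv2.imread('pics/side2.png'); p=ctrl.camera_params('side')
t=np.array(ctrl.get_obs()['tool_pos']); x=np.array([.989,.149,0]); y=np.array([-.149,.989,0])
c=b[150:225,205:280]; s=8; c=cv2.resize(c,None,fx=s,fy=s,interpolation=2)
def mark(P,col):
    u=(proj(p,P)-[205,150])*s
    for q in u: cv2.circle(c,tuple(int(v) for v in q),3,col,-1)
mark([t+.0095*i*x+.021*j*y for i in(-1,1) for j in(-1,1)],(0,0,255))
f=t+.0095*x; f[2]=.054
mark([f+d*y for d in(-.035,0,.035)],(0,255,0))
cv2.imwrite('pics/c3.png',c)
```

```text
(no output)
```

View pics/c3.png

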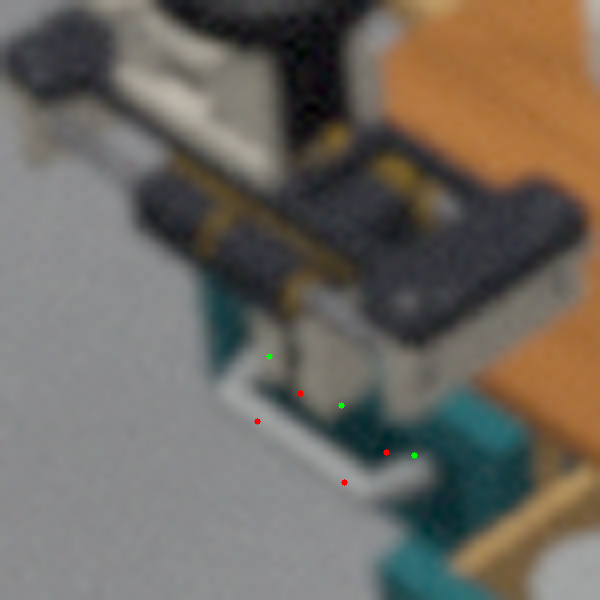

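Run:
```python
from h import *
np.set_printoptions(precision=4,suppress=True)
p=ctrl.camera_params('side'); x=np.array([.989,.149,0]);y=np.array([-.149,.989,0])
C=lambda a:np.array(a)/8+[205,150]
t=np.array(ctrl.get_obs()['tool_pos']); print('tcp',t@x,t@y)
for n,uv,z in [('bar now L,R',C([(225,385),(362,493)]),.054),('bar0',np.array([(42,188),(90,220)])/2.4+[200,130],.054),('front now R',C([(490,448)]),.084),('front0 R',np.array([(126,212)])/2.4+[200,130],.084),('tip rt finger',C([(330,415)]),.046),('topfrontedge',np.array([(70,103),(290,247)])/2.4+[200,130],.1)]:
    P=at_z(p,uv,z); print(n,P@x,P@y)
b=cv2.imread('pics/side1.png'); c=cv2.resize(b[170:240,195:265],None,fx=8,fy=8,interpolation=2); cv2.imwrite('pics/c4.png',c)
```

```text
tcp 0.5912215394235163 0.18107529142231535
bar now L,R [0.5813 0.5773] [0.2164 0.146 ]
bar0 [0.5277 0.5303] [0.2172 0.143 ]
front now R [0.5996] [0.1071]
front0 R [0.5456] [0.1004]
tip rt finger [0.6004] [0.1872]
topfrontedge [0.6096 0.613 ] [ 0.2566 -0.0676]
```

View pics/c4.png

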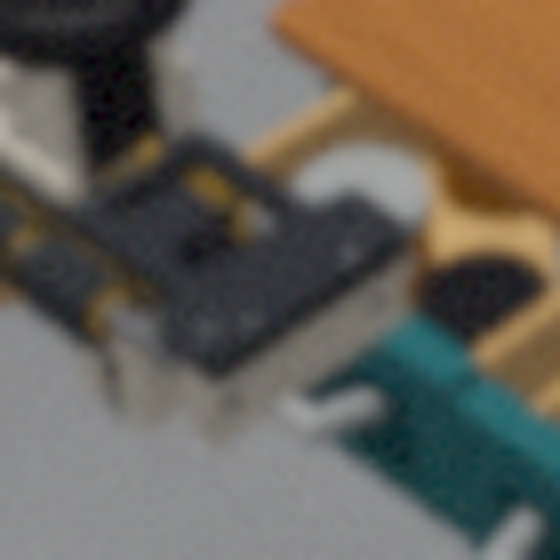

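Run:
```python
from h import *
np.set_printoptions(precision=4,suppress=True)
p=ctrl.camera_params('side'); x=np.array([.989,.149,0]);y=np.array([-.149,.989,0])
print('tcp',ctrl.get_obs()['tool_pos'])
t=np.array([.4501,.2506,.0458]); print(t@x,t@y)
for z in (.03,.046,.06,.075):
    for uv in [(195+220/8,170+437/8),(195+135/8,170+415/8)]:
        P=at_z(p,[uv],z)[0]; print(z,P@x-t@x,P@y-t@y)
w,im=snap('wrist','w1'); print(w['rvec'],w['tvec'])
cv2.imwrite('pics/w1.png',im)
```

```text
tcp [0.5576 0.2671 0.0462]
0.4824883 0.1807785
0.03 0.02850945400037297 0.0019078969558873338
0.03 0.01633730641676734 0.029662159484648787
0.046 0.019498972625791033 -0.011216796295746512
0.046 0.007512622654930301 0.01611382071886669
0.06 0.01161480142303184 -0.022700902890926022
0.06 -0.00020897563667693353 0.004259024298807479
0.075 0.0031674751343613305 -0.03500530281433267
0.075 -0.008482116663398931 -0.008442543294113092
[-2.228   1.9196  0.2452] [0.1816 0.5793 0.3885]
```

View pics/w1.png

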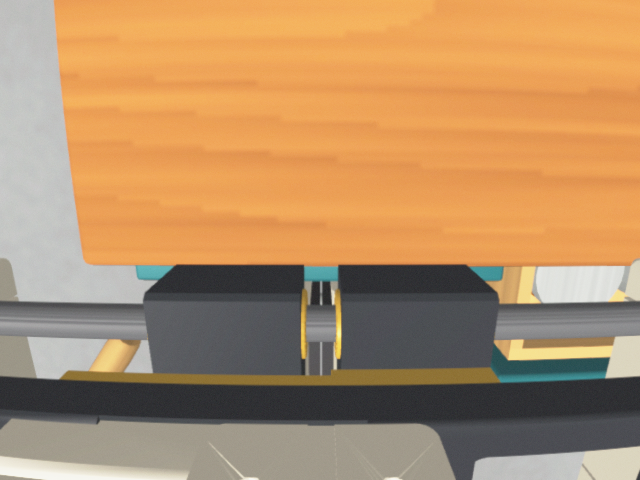

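The wrist view shows the left drawer front still peeking out under the oak edge at about row 270. The fingers appear to be above the bar, pushing on the flat front, which is allowed. I'll continue until the force rises.

Emit:
{"op": "step_arm", "data": {
  "rows": [
    [[-1,0.15,0.022,0,0,0,0],[-1,0.15,0.022,0,0,0,0]]
  ]
}}

```text
clock: 7.85
tool_pos: [0.5604, 0.2675, 0.0462]
orientation: [-90.0, 0.0, -171.5]
force: [-1.9, -0.4, -1.5]
opening: 0.0004
```

Emit:
{"op": "step_arm", "data": {
  "rows": [
    [[-1,0.15,0.022,0,0,0,0],[-1,0.1,0.015,0,0,0,0]]
  ]
}}

```text
clock: 8.1
tool_pos: [0.563, 0.2679, 0.0463]
orientation: [-90.0, 0.0, -171.5]
force: [-2.2, -0.1, -0.2]
opening: 0.0002
```

Emit:
{"op": "step_arm", "data": {
  "rows": [
    [[-1,0.1,0.015,0,0,0,0],[-1,0.1,0.015,0,0,0,0]]
  ]
}}

```text
clock: 8.35
tool_pos: [0.5649, 0.2681, 0.0462]
orientation: [-90.0, 0.0, -171.5]
force: [-2.2, 0.1, 0.7]
opening: 0.0005
```

Run:
```python
from h import *
o=ctrl.get_obs(); print(o['force'],o['moment'],o['tau'],o['tool_pos'])
```

```text
[-2.18258815  0.11780454  0.7205752 ] [ 0.10867766  0.73568826 -0.02144977] [-6.83288500e-01 -5.69407260e+01  2.45723677e+01  6.21962920e+00
  5.16051538e-01  6.98068252e-04] [0.56491122 0.26813521 0.04623248]
```

Emit:
{"op": "step_arm", "data": {
  "rows": [
    [[-1,0.1,0.015,0,0,0,0],[-1,0.1,0.015,0,0,0,0]]
  ]
}}

```text
clock: 8.6
tool_pos: [0.5669, 0.2684, 0.0462]
orientation: [-90.0, 0.0, -171.5]
force: [-1.9, 1.1, -0.2]
opening: 0.0002
```

Emit:
{"op": "step_arm", "data": {
  "rows": [
    [[-1,0.1,0.015,0,0,0,0],[-1,0.1,0.015,0,0,0,0]]
  ]
}}

```text
clock: 8.85
tool_pos: [0.5687, 0.2686, 0.0462]
orientation: [-90.0, -0.0, -171.5]
force: [-6.2, 0.9, 3.1]
opening: 0.0005
```

Emit:
{"op": "step_arm", "data": {
  "rows": [
    [[-1,0.1,0.015,0,0,0,0],[-1,0.1,0.015,0,0,0,0]]
  ]
}}

```text
clock: 9.1
tool_pos: [0.5687, 0.2686, 0.0462]
orientation: [-90.0, -0.2, -171.5]
force: [-14.9, 3.0, 10.0]
opening: 0.0005
```

Emit:
{"op": "step_arm", "data": {
  "rows": [
    [[-1,0.1,0.015,0,0,0,0],[-1,0.1,0.015,0,0,0,0]]
  ]
}}

```text
clock: 9.35
tool_pos: [0.5686, 0.2685, 0.0462]
orientation: [-89.9, -0.4, -171.5]
force: [-23.7, 4.1, 15.7]
opening: 0.0006
```

Emit:
{"op": "step_arm", "data": {
  "rows": [
    [[-1,-0.25,-0.037,0,0,0,0],[-1,-0.2,-0.03,0,0,0,0],[-1,0,0,0.5,0,0,0],[-1,0,0,1,0,0,0]]
  ]
}}

```text
clock: 9.85
tool_pos: [0.5686, 0.2684, 0.0615]
orientation: [-90.0, 0.0, -171.5]
force: [1.1, -0.0, 1.1]
opening: 0.0002
```

Run:
```python
from h import *
o=ctrl.get_obs(); print(o['force'],o['moment'],o['tool_pos'])
p,a=snap('top','top3'); p,b=snap('side','side3')
c=[cv2.resize(a[200:320,160:320],None,fx=3,fy=3,interpolation=2),cv2.resize(b[160:220,205:245],None,fx=6,fy=6,interpolation=2)]
cv2.imwrite('pics/c5.png',np.hstack(c))
```

```text
[ 1.13321742 -0.03841194  1.08825706] [-0.01351728 -0.03818631 -0.01479282] [0.56860016 0.26836259 0.06150393]
```

Emit:
{"op": "step_arm", "data": {
  "rows": [
    [[-1,0,0,2,0,0,0],[-1,0,0,3,0,0,0],[-1,0,0,4,0,0,0],[-1,-2.4,-4.2,2,0,0,0],[-1,-2.4,-4.2,0,0,0,0],[-1,-2.4,-4.2,0,0,0,0],[-1,-2.4,-4.4,0,0,0,0],[-1,0,0,0,0,0,0]]
  ]
}}

```text
clock: 10.95
tool_pos: [0.471, 0.0963, 0.172]
orientation: [-90.0, 0.1, -171.6]
force: [0.7, 0.5, 0.3]
opening: 0.0003
```

Run:
```python
from h import *
o=ctrl.get_obs(); print(o['tool_pos'])
p,a=snap('top','top4'); p,b=snap('side','side4')
c=[cv2.resize(a[200:300,170:250],None,fx=5,fy=5,interpolation=2),cv2.resize(b[165:265,205:265],None,fx=5,fy=5,interpolation=2)]
cv2.imwrite('pics/c6.png',np.hstack(c))
```

```text
[0.47099378 0.09628737 0.17204836]
```

View pics/c6.png

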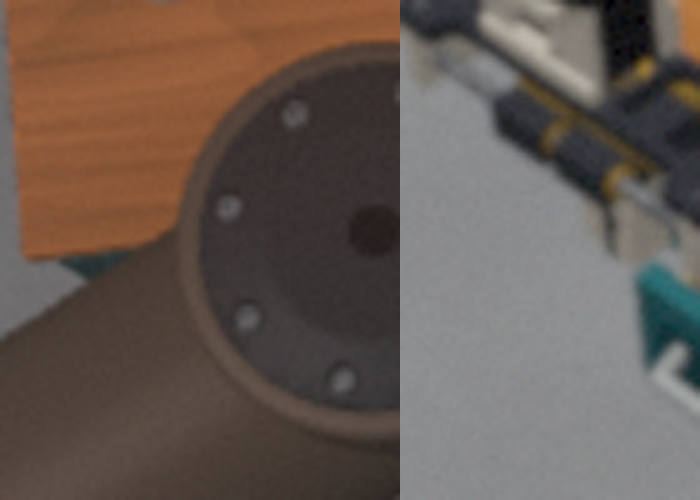

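The top view shows the left front tucked level with the oak edge at about pixel (187,256), so that drawer looks home. Next is the right drawer, with the same geometry.

Emit:
{"op": "step_arm", "data": {
  "rows": [
    [[-1,0,0,-3.5,0,0,0],[-1,0,0,-4,0,0,0],[-1,0,0,-3,0,0,0],[-1,0,0,-1.6,0,0,0],[-1,0,0,-0.5,0,0,0],[-1,0.6,0.09,0,0,0,0],[-1,0.6,0.09,0,0,0,0],[-1,0.5,0.075,0,0,0,0],[-1,0.4,0.06,0,0,0,0],[-1,0.4,0.06,0,0,0,0],[-1,0.4,0.06,0,0,0,0]]
  ]
}}

```text
clock: 12.42
tool_pos: [0.5015, 0.1029, 0.0452]
orientation: [-90.0, 0.0, -171.5]
force: [0.7, -0.5, 0.8]
opening: 0.0002
```

Emit:
{"op": "step_arm", "data": {
  "rows": [
    [[-1,0.4,0.06,0,0,0,0],[-1,0.4,0.06,0,0,0,0],[-1,0.3,0.045,0,0,0,0],[-1,0.3,0.045,0,0,0,0]]
  ]
}}

```text
clock: 12.92
tool_pos: [0.5154, 0.105, 0.0451]
orientation: [-90.0, -0.0, -171.5]
force: [0.8, 0.2, 0.7]
opening: 0.0002
```

Emit:
{"op": "step_arm", "data": {
  "rows": [
    [[-1,0.3,0.045,0,0,0,0],[-1,0.3,0.045,0,0,0,0],[-1,0.3,0.045,0,0,0,0],[-1,0.3,0.045,0,0,0,0]]
  ]
}}

```text
clock: 13.42
tool_pos: [0.5271, 0.1066, 0.045]
orientation: [-90.0, -0.0, -171.5]
force: [-2.7, 0.1, 1.3]
opening: 0.0007
```

Emit:
{"op": "step_arm", "data": {
  "rows": [
    [[-1,0.3,0.045,0,0,0,0],[-1,0.3,0.045,0,0,0,0],[-1,0.3,0.045,0,0,0,0],[-1,0.3,0.045,0,0,0,0]]
  ]
}}

```text
clock: 13.92
tool_pos: [0.5393, 0.1085, 0.0451]
orientation: [-90.0, -0.0, -171.5]
force: [-2.1, -0.7, 0.2]
opening: 0.0005
```

Emit:
{"op": "step_arm", "data": {
  "rows": [
    [[-1,0.3,0.045,0,0,0,0],[-1,0.3,0.045,0,0,0,0],[-1,0.3,0.045,0,0,0,0],[-1,0.3,0.045,0,0,0,0],[-1,0.3,0.045,0,0,0,0],[-1,0.3,0.045,0,0,0,0],[-1,0.3,0.045,0,0,0,0],[-1,0.3,0.045,0,0,0,0]]
  ]
}}

```text
clock: 14.92
tool_pos: [0.5634, 0.1122, 0.0451]
orientation: [-90.0, -0.0, -171.5]
force: [-1.9, -1.7, -1.0]
opening: 0.0005
```

Emit:
{"op": "step_arm", "data": {
  "rows": [
    [[-1,0.3,0.045,0,0,0,0],[-1,0.3,0.045,0,0,0,0],[-1,0.2,0.03,0,0,0,0],[-1,0.2,0.03,0,0,0,0],[-1,0.15,0.022,0,0,0,0],[-1,0.15,0.022,0,0,0,0],[-1,0.15,0.022,0,0,0,0]]
  ]
}}

```text
clock: 15.8
tool_pos: [0.5778, 0.1143, 0.0452]
orientation: [-90.0, 0.0, -171.5]
force: [-1.2, -1.0, -0.4]
opening: -0.0001
```

Emit:
{"op": "step_arm", "data": {
  "rows": [
    [[-1,0.15,0.022,0,0,0,0],[-1,0.15,0.022,0,0,0,0],[-1,0.15,0.022,0,0,0,0],[-1,0.15,0.022,0,0,0,0]]
  ]
}}

```text
clock: 16.3
tool_pos: [0.5839, 0.1152, 0.0452]
orientation: [-90.0, 0.0, -171.5]
force: [-1.9, -1.1, 0.1]
opening: 0.0004
```

Unit x is now 0.5946, and I expect the stop at 0.6025.

Emit:
{"op": "step_arm", "data": {
  "rows": [
    [[-1,0.1,0.015,0,0,0,0],[-1,0.1,0.015,0,0,0,0],[-1,0.1,0.015,0,0,0,0],[-1,0.1,0.015,0,0,0,0]]
  ]
}}

```text
clock: 16.8
tool_pos: [0.5878, 0.1158, 0.0452]
orientation: [-90.0, 0.0, -171.5]
force: [-1.6, -0.3, 0.1]
opening: 0.0008
```

Emit:
{"op": "step_arm", "data": {
  "rows": [
    [[-1,0.1,0.015,0,0,0,0],[-1,0.1,0.015,0,0,0,0],[-1,0.1,0.015,0,0,0,0]]
  ]
}}

```text
clock: 17.18
tool_pos: [0.5908, 0.1162, 0.0452]
orientation: [-90.0, -0.0, -171.5]
force: [-1.5, -1.7, -0.3]
opening: 0.0005
```

Emit:
{"op": "step_arm", "data": {
  "rows": [
    [[-1,0.1,0.015,0,0,0,0],[-1,0.1,0.015,0,0,0,0]]
  ]
}}

```text
clock: 17.42
tool_pos: [0.591, 0.1162, 0.0452]
orientation: [-90.0, -0.2, -171.5]
force: [-11.9, 1.4, 8.2]
opening: 0.0004
```

Emit:
{"op": "step_arm", "data": {
  "rows": [
    [[-1,-0.15,-0.022,0,0,0,0],[-1,0,0,0.5,0,0,0],[-1,0,0,2,0,0,0],[-1,0,0,4,0,0,0],[-1,0,0,5,0,0,0],[-1,0,0,5,0,0,0],[-1,0,0,5,0,0,0],[-1,0,0,5,0,0,0],[-1,0,0,5,0,0,0],[-1,0,0,4,0,0,0]]
  ]
}}

```text
clock: 18.68
tool_pos: [0.592, 0.1164, 0.4037]
orientation: [-90.1, 0.3, -171.5]
force: [0.3, -0.6, -0.1]
opening: 0.0007
```

Emit:
{"op": "step_arm", "data": {
  "rows": [
    [[-1,0.8,-3.4,0,0,0,-0.35],[-1,0.8,-3.4,0,0,0,-0.35],[-1,0.8,-3.4,0,0,0,-0.35],[-1,0.8,-3.4,0,0,0,-0.35],[-1,0.8,-3.4,0,0,0,-0.35],[-1,0.8,-3.4,0,0,0,-0.35],[-1,0.8,-3.4,0,0,0,-0.35],[-1,0.8,-3.4,0,0,0,-0.35],[-1,0.8,-3.4,0,0,0,-0.35],[-1,0.8,-3.1,0,0,0,-0.35],[-1,0,0,0,0,0,0]]
  ]
}}

```text
clock: 20.05
tool_pos: [0.6719, -0.2229, 0.3997]
orientation: [-90.0, 0.0, -175.1]
force: [0.1, 0.3, 0.0]
opening: 0.0002
```

Run:
```python
from h import *
o=ctrl.get_obs(); print(o['tool_pos'],o['orientation'],o['joint_pos'])
p,a=snap('top','top5'); p,b=snap('side','side5')
c=[cv2.resize(a[140:300,160:320],(480,480),interpolation=2),cv2.resize(b[170:290,205:285],(320,480),interpolation=2)]
cv2.imwrite('pics/c7.png',np.hstack(c))
```

```text
[ 0.67193916 -0.22289121  0.39972575] [-8.99704518e+01  1.85631168e-02 -1.75133617e+02] [-2.61601053e+00  2.14486644e+01  2.71853708e+01  2.70135159e-02
 -9.57144529e+01  9.74850838e+01]
```

View pics/c7.png

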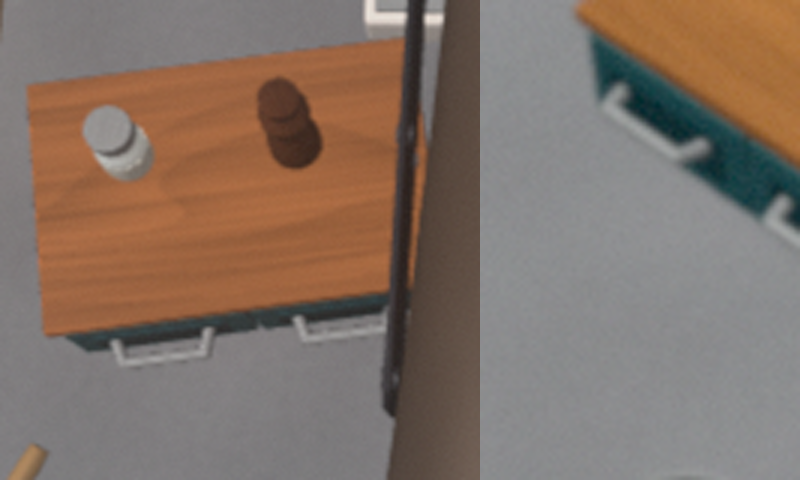

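Both drawer fronts sit coplanar under the oak edge (pulls at about (214,261) and (274,252) in the top view), and the jar and mill are undisturbed. Now I descend behind the raised lid.

Emit:
{"op": "step_arm", "data": {
  "rows": [
    [[-1,0,0,-3,0,0,0],[-1,0,0,-3,0,0,0],[-1,0,0,-3,0,0,0],[-1,0,0,-2,0,0,0],[-1,0,0,-1.7,0,0,0],[-1,0,0,0,0,0,0]]
  ]
}}

```text
clock: 20.9
tool_pos: [0.6709, -0.2199, 0.2723]
orientation: [-90.0, -0.1, -174.9]
force: [0.3, 0.2, 0.2]
opening: 0.0006
```

Emit:
{"op": "step_arm", "data": {
  "rows": [
    [[-1,-0.5,-0.04,0,0,0,0],[-1,-0.5,-0.04,0,0,0,0],[-1,-0.5,-0.04,0,0,0,0]]
  ]
}}

```text
clock: 21.28
tool_pos: [0.656, -0.222, 0.274]
orientation: [-90.0, 0.1, -175.0]
force: [0.2, -0.7, -0.1]
opening: 0.0007
```

Emit:
{"op": "step_arm", "data": {
  "rows": [
    [[-1,-0.4,-0.035,0,0,0,0],[-1,-0.4,-0.035,0,0,0,0]]
  ]
}}

```text
clock: 21.52
tool_pos: [0.6479, -0.2227, 0.2733]
orientation: [-90.0, 0.0, -175.0]
force: [0.4, 0.2, 0.9]
opening: 0.0002
```

Emit:
{"op": "step_arm", "data": {
  "rows": [
    [[-1,-0.4,-0.035,0,0,0,0],[-1,-0.4,-0.035,0,0,0,0]]
  ]
}}

```text
clock: 21.78
tool_pos: [0.64, -0.2233, 0.2731]
orientation: [-90.0, -0.0, -175.0]
force: [0.7, -0.2, 0.9]
opening: 0.0005
```

Emit:
{"op": "step_arm", "data": {
  "rows": [
    [[-1,-0.4,-0.035,0,0,0,0],[-1,-0.4,-0.035,0,0,0,0]]
  ]
}}

```text
clock: 22.02
tool_pos: [0.632, -0.224, 0.2731]
orientation: [-90.0, -0.0, -175.0]
force: [-0.6, 0.6, 0.1]
opening: 0.0006
```

Emit:
{"op": "step_arm", "data": {
  "rows": [
    [[-1,-0.4,-0.035,0,0,0,0],[-1,-0.4,-0.035,0,0,0,0]]
  ]
}}

```text
clock: 22.28
tool_pos: [0.624, -0.2247, 0.2732]
orientation: [-90.0, 0.0, -175.0]
force: [0.1, -0.2, 0.2]
opening: 0.0005
```

No contact where I expected it. The effective fingertips seem to sit a little higher than the TCP, which fits how the fingers cleared the bar. I'll back off, go lower and retry.

Emit:
{"op": "step_arm", "data": {
  "rows": [
    [[-1,1.1,0.09,0,0,0,0],[-1,1.1,0.09,0,0,0,0],[-1,1.2,0.1,0,0,0,0],[-1,1.1,0.09,0,0,0,0],[-1,0.2,0,-1.2,0,0,0],[-1,0,0,-1.3,0,0,0],[-1,-0.5,-0.04,0,0,0,0],[-1,-0.5,-0.04,0,0,0,0]]
  ]
}}

```text
clock: 23.28
tool_pos: [0.6607, -0.222, 0.2484]
orientation: [-90.0, 0.0, -175.0]
force: [-0.5, 0.3, 0.0]
opening: 0.0008
```

Emit:
{"op": "step_arm", "data": {
  "rows": [
    [[-1,-0.4,-0.035,0,0,0,0],[-1,-0.4,-0.035,0,0,0,0]]
  ]
}}

```text
clock: 23.52
tool_pos: [0.653, -0.2226, 0.2489]
orientation: [-90.0, 0.1, -175.0]
force: [-0.2, 0.4, 0.2]
opening: 0.0008
```

Emit:
{"op": "step_arm", "data": {
  "rows": [
    [[-1,-0.4,-0.035,0,0,0,0],[-1,-0.4,-0.035,0,0,0,0]]
  ]
}}

```text
clock: 23.78
tool_pos: [0.645, -0.2232, 0.2483]
orientation: [-90.0, 0.0, -175.0]
force: [1.0, -0.1, 0.1]
opening: 0.0003
```

Emit:
{"op": "step_arm", "data": {
  "rows": [
    [[-1,-0.4,-0.035,0,0,0,0],[-1,-0.4,-0.035,0,0,0,0]]
  ]
}}

```text
clock: 24.02
tool_pos: [0.6375, -0.2238, 0.2482]
orientation: [-90.0, 0.1, -175.0]
force: [1.6, -0.4, 0.1]
opening: 0.0008
```

Emit:
{"op": "step_arm", "data": {
  "rows": [
    [[-1,-0.4,-0.035,0,0,0,0],[-1,-0.4,-0.035,0,0,0,0]]
  ]
}}

```text
clock: 24.28
tool_pos: [0.6292, -0.2246, 0.2482]
orientation: [-90.0, 0.0, -175.0]
force: [1.3, -0.9, -0.1]
opening: 0.0006
```

Emit:
{"op": "step_arm", "data": {
  "rows": [
    [[-1,-0.4,-0.035,-0.1,0,0,0],[-1,-0.4,-0.035,-0.1,0,0,0]]
  ]
}}

```text
clock: 24.52
tool_pos: [0.621, -0.2253, 0.2461]
orientation: [-90.0, 0.0, -175.0]
force: [1.8, 0.5, 0.5]
opening: 0.0005
```

Run:
```python
from h import *
o=ctrl.get_obs(); print(o['tool_pos'],o['force'],o['moment'])
p,a=snap('top','top6'); p,b=snap('side','side6')
b0=cv2.imread('pics/side5.png'); d=cv2.absdiff(b,b0).max(2)
cv2.imwrite('pics/c8.png',cv2.resize(b[180:300,330:490],(800,600),interpolation=2))
```

```text
[ 0.62099572 -0.22528589  0.24609379] [1.79445755 0.51765436 0.50445172] [ 0.02602737 -0.60550413 -0.00966454]
```

```bash
cat > lid.py <<'E'
import sys
from h import *
a=cv2.imread('pics/side0.png'); b=cv2.imread(f'pics/{sys.argv[1]}.png'); p=ctrl.camera_params('side')
for (u,v) in [(460,274),(433,257),(376,223)]:
    t=a[v-8:v+9,u-10:u+11]; x0,y0=u-75,v-25; r=cv2.matchTemplate(b[y0:v+110,x0:u+40],t,cv2.TM_CCOEFF_NORMED); _,m,_,l=cv2.minMaxLoc(r); print((u,v),(l[0]+x0+10,l[1]+y0+8),round(m,3))
for th in (1.12,1.0,.9,.8,.6,.3,0):  # predicted right/left edge corners
    h=np.array([.705,-.218,.111]); ex=np.array([.996,.087,0]); ey=np.array([-.087,.996,0])
    print(th,proj(p,[h-.2*np.cos(th)*ex+np.array([0,0,.2*np.sin(th)])+s*.137*ey for s in(1,-1)]).round(1).tolist())
E
python3 lid.py side6
```

```text
(460, 274) (453, 283) 0.994
(433, 257) (426, 266) 0.979
(376, 223) (369, 231) 0.971
1.12 [[353.8, 202.4], [464.2, 278.8]]
1.0 [[346.3, 211.5], [456.0, 289.2]]
0.9 [[340.5, 219.5], [449.3, 298.1]]
0.8 [[335.1, 227.7], [442.9, 307.1]]
0.6 [[325.8, 244.2], [431.3, 325.0]]
0.3 [[316.5, 267.7], [418.1, 349.2]]
0 [[313.3, 287.3], [410.9, 368.2]]
```

Template matching shows the lid following, from about 1.12 to 1.01 rad. I continue along the arc.

Emit:
{"op": "step_arm", "data": {
  "rows": [
    [[-1,-0.53,-0.046,-0.34,0,0,0],[-1,-0.53,-0.046,-0.34,0,0,0],[-1,-0.53,-0.046,-0.34,0,0,0],[-1,-0.45,-0.04,-0.36,0,0,0],[-1,-0.45,-0.04,-0.36,0,0,0],[-1,-0.45,-0.04,-0.36,0,0,0]]
  ]
}}

```text
clock: 25.38
tool_pos: [0.5915, -0.2279, 0.2249]
orientation: [-90.0, -0.0, -175.0]
force: [-0.1, -0.3, 1.4]
opening: 0.0005
```

Emit:
{"op": "step_arm", "data": {
  "rows": [
    [[-1,-0.41,-0.035,-0.4,0,0,0],[-1,-0.41,-0.035,-0.4,0,0,0],[-1,-0.41,-0.035,-0.4,0,0,0],[-1,-0.37,-0.03,-0.44,0,0,0],[-1,-0.37,-0.03,-0.44,0,0,0],[-1,-0.37,-0.03,-0.44,0,0,0]]
  ]
}}

```text
clock: 26.12
tool_pos: [0.5682, -0.2298, 0.1996]
orientation: [-90.0, -0.0, -175.0]
force: [0.2, 0.3, 1.4]
opening: 0.0003
```

```bash
python3 - <<'E'
from h import *
snap('side','side7')
E
python3 lid.py side7 | head -3
```

```text
(460, 274) (405, 367) 0.645
(433, 257) (401, 300) 0.925
(376, 223) (348, 265) 0.904
```

Emit:
{"op": "step_arm", "data": {
  "rows": [
    [[-1,-0.32,-0.03,-0.47,0,0,0],[-1,-0.32,-0.03,-0.47,0,0,0],[-1,-0.32,-0.03,-0.47,0,0,0],[-1,-0.27,-0.024,-0.5,0,0,0],[-1,-0.27,-0.024,-0.5,0,0,0],[-1,-0.27,-0.024,-0.5,0,0,0]]
  ]
}}

```text
clock: 26.92
tool_pos: [0.5505, -0.2314, 0.1705]
orientation: [-90.0, -0.0, -175.0]
force: [0.5, -0.3, 1.9]
opening: 0.0005
```

Emit:
{"op": "step_arm", "data": {
  "rows": [
    [[-1,-0.22,-0.02,-0.5,0,0,0],[-1,-0.22,-0.02,-0.5,0,0,0],[-1,-0.22,-0.02,-0.5,0,0,0],[-1,-0.12,-0.01,-0.4,0,0,0],[-1,-0.12,-0.01,-0.4,0,0,0],[-1,-0.12,-0.01,-0.4,0,0,0]]
  ]
}}

```text
clock: 27.68
tool_pos: [0.5405, -0.2323, 0.1436]
orientation: [-90.0, 0.0, -175.0]
force: [-0.3, 0.5, 1.1]
opening: 0.0008
```

Emit:
{"op": "step_arm", "data": {
  "rows": [
    [[-1,-0.1,-0.01,-0.4,0,0,0],[-1,-0.1,-0.01,-0.4,0,0,0],[-1,-0.08,0,-0.4,0,0,0],[-1,-0.06,0,-0.4,0,0,0]]
  ]
}}

```text
clock: 28.18
tool_pos: [0.5371, -0.2325, 0.1276]
orientation: [-90.0, -0.0, -175.0]
force: [-0.3, -0.4, 1.1]
opening: 0.0008
```

Emit:
{"op": "step_arm", "data": {
  "rows": [
    [[-1,-0.05,0,-0.3,0,0,0],[-1,-0.05,0,-0.3,0,0,0],[-1,-0.03,0,-0.3,0,0,0],[-1,-0.03,0,-0.3,0,0,0]]
  ]
}}

```text
clock: 28.68
tool_pos: [0.5356, -0.2325, 0.1157]
orientation: [-90.0, 0.0, -175.0]
force: [-0.3, -0.1, 0.2]
opening: 0.0006
```

Emit:
{"op": "step_arm", "data": {
  "rows": [
    [[-1,0,0,-0.15,0,0,0],[-1,0,0,-0.15,0,0,0],[-1,0,0,-0.15,0,0,0]]
  ]
}}

```text
clock: 29.05
tool_pos: [0.5356, -0.2325, 0.1113]
orientation: [-90.0, 0.0, -175.0]
force: [-1.6, -0.1, 1.0]
opening: 0.0005
```

Emit:
{"op": "step_arm", "data": {
  "rows": [
    [[-1,0,0,-0.1,0,0,0],[-1,0,0,-0.1,0,0,0]]
  ]
}}

```text
clock: 29.3
tool_pos: [0.5356, -0.2325, 0.1094]
orientation: [-90.0, 0.0, -175.0]
force: [-1.1, -0.4, 0.6]
opening: 0.0004
```

Emit:
{"op": "step_arm", "data": {
  "rows": [
    [[-1,0,0,-0.1,0,0,0],[-1,0,0,-0.1,0,0,0]]
  ]
}}

```text
clock: 29.55
tool_pos: [0.5355, -0.2325, 0.1073]
orientation: [-90.0, -0.0, -175.0]
force: [-0.2, -0.5, 1.4]
opening: 0.0002
```

```bash
python3 - <<'E'
from h import *
snap('side','side8'); snap('top','top8')
print(ctrl.get_obs()['force'])
E
python3 lid.py side8 | head -3
```

```text
[ 0.13664723 -0.55237818  0.2443772 ]
(460, 274) (405, 367) 0.654
(433, 257) (382, 345) 0.822
(376, 223) (332, 308) 0.744
```

Emit:
{"op": "step_arm", "data": {
  "rows": [
    [[-1,0,0,-0.1,0,0,0],[-1,0,0,-0.1,0,0,0]]
  ]
}}

```text
clock: 29.9
tool_pos: [0.5355, -0.2325, 0.1053]
orientation: [-90.0, -0.0, -175.0]
force: [-0.8, 0.1, 1.1]
opening: 0.0003
```

Emit:
{"op": "step_arm", "data": {
  "rows": [
    [[-1,0,0,-0.1,0,0,0],[-1,0,0,-0.1,0,0,0]]
  ]
}}

```text
clock: 30.15
tool_pos: [0.5356, -0.2325, 0.1033]
orientation: [-90.0, -0.0, -175.0]
force: [-0.6, 0.2, 1.2]
opening: 0.0008
```

Emit:
{"op": "step_arm", "data": {
  "rows": [
    [[-1,0,0,-0.1,0,0,0],[-1,0,0,-0.1,0,0,0]]
  ]
}}

```text
clock: 30.4
tool_pos: [0.5356, -0.2325, 0.1013]
orientation: [-90.0, -0.0, -175.0]
force: [-0.4, -0.6, 0.2]
opening: 0.0004
```

Emit:
{"op": "step_arm", "data": {
  "rows": [
    [[-1,0,0,-0.1,0,0,0],[-1,0,0,-0.1,0,0,0]]
  ]
}}

```text
clock: 30.65
tool_pos: [0.5356, -0.2325, 0.0993]
orientation: [-90.0, -0.0, -175.0]
force: [0.0, 0.2, 1.2]
opening: 0.0005
```

Emit:
{"op": "step_arm", "data": {
  "rows": [
    [[-1,0,0,-0.1,0,0,0]]
  ]
}}

```text
clock: 30.78
tool_pos: [0.5355, -0.2325, 0.0983]
orientation: [-90.0, -0.0, -175.0]
force: [-0.6, -0.2, 1.1]
opening: 0.0002
```

```bash
python3 - <<'E'
from h import *
snap('side','side9'); o=ctrl.get_obs()
print(o['force'],o['tool_pos'])
E
python3 lid.py side9 | head -3
```

```text
[ 0.22678701 -0.50200385  0.19147809] [ 0.53549624 -0.23252243  0.09816718]
(460, 274) (408, 288) 0.533
(433, 257) (381, 347) 0.829
(376, 223) (331, 311) 0.741
```

Emit:
{"op": "step_arm", "data": {
  "rows": [
    [[-1,0,0,-0.1,0,0,0],[-1,0,0,-0.1,0,0,0]]
  ]
}}

```text
clock: 31.08
tool_pos: [0.5356, -0.2325, 0.0963]
orientation: [-90.0, 0.0, -175.0]
force: [-1.0, -0.2, 0.9]
opening: 0.0004
```

Emit:
{"op": "step_arm", "data": {
  "rows": [
    [[-1,0,0,-0.1,0,0,0],[-1,0,0,-0.1,0,0,0]]
  ]
}}

```text
clock: 31.32
tool_pos: [0.5355, -0.2325, 0.0943]
orientation: [-90.0, -0.0, -175.0]
force: [-0.7, -0.4, 1.4]
opening: 0.0003
```

Emit:
{"op": "step_arm", "data": {
  "rows": [
    [[-1,0,0,-0.1,0,0,0],[-1,0,0,-0.1,0,0,0]]
  ]
}}

```text
clock: 31.58
tool_pos: [0.5356, -0.2325, 0.0923]
orientation: [-90.0, -0.0, -175.0]
force: [-0.4, 0.1, -0.1]
opening: 0.0005
```

```bash
python3 - <<'E'
from h import *
p,b=snap('side','side10'); o=ctrl.get_obs()
print(o['force'],o['tool_pos'])
c=b[180:360,290:470].copy(); c=cv2.resize(c,(600,600),interpolation=2)
t=o['tool_pos']; q=(proj(p,[t])[0]-[290,180])*600/180; print(q)
h=np.array([.705,-.218,.119]); ex=np.array([.996,.087,0]); ey=np.array([-.087,.996,0])
for P in proj(p,[h-.2*ex+s*.137*ey for s in(1,-1)]): cv2.circle(c,tuple(int(v) for v in (P-[290,180])*600/180),2,(0,0,255),-1)
cv2.imwrite('pics/c9.png',c)
E
python3 lid.py side10 | head -3
```

```text
[-0.42816951  0.18491453  0.36127974] [ 0.53552983 -0.23250967  0.09216733]
[261.23737707 474.1044755 ]
(460, 274) (408, 290) 0.533
(433, 257) (380, 349) 0.812
(376, 223) (331, 313) 0.711
```

View pics/c9.png

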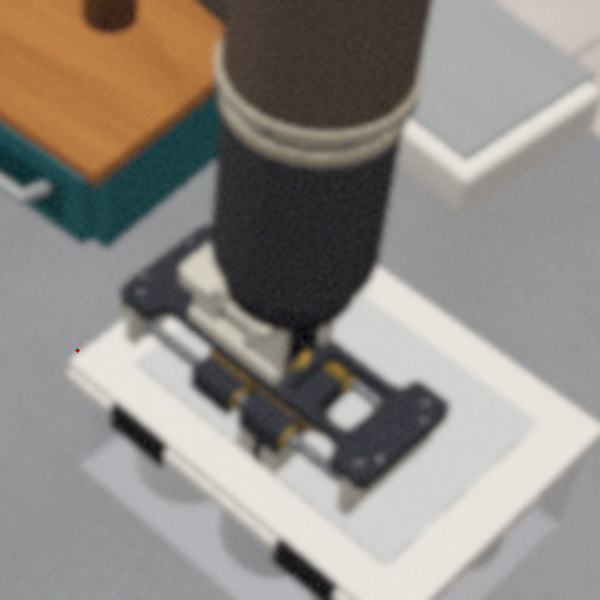

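The last view shows the lid nearly flat, with its corner at crop (68,362). The matches are still creeping downward, so it is still moving. I keep pressing until there is a firm stop.

Emit:
{"op": "step_arm", "data": {
  "rows": [
    [[-1,0,0,-0.1,0,0,0],[-1,0,0,-0.1,0,0,0]]
  ]
}}

```text
clock: 31.88
tool_pos: [0.5357, -0.2326, 0.0917]
orientation: [-90.0, 0.0, -175.0]
force: [-6.2, 4.4, 17.0]
opening: 0.0008
```

Emit:
{"op": "step_arm", "data": {
  "rows": [
    [[-1,0,0,-0.1,0,0,0],[-1,0,0,-0.1,0,0,0]]
  ]
}}

```text
clock: 32.12
tool_pos: [0.5358, -0.2327, 0.0915]
orientation: [-89.9, 0.1, -174.9]
force: [-10.2, 7.2, 30.6]
opening: 0.0006
```

Emit:
{"op": "step_arm", "data": {
  "rows": [
    [[-1,0,0,-0.1,0,0,0],[-1,0,0,-0.1,0,0,0]]
  ]
}}

```text
clock: 32.38
tool_pos: [0.5359, -0.2327, 0.0913]
orientation: [-89.9, 0.1, -174.9]
force: [-16.2, 11.4, 45.0]
opening: 0.0002
```

Emit:
{"op": "step_arm", "data": {
  "rows": [
    [[-1,0,0,0.3,0,0,0],[-1,0,0,0.3,0,0,0],[-1,0,0,0.5,0,0,0],[-1,0,0,2,0,0,0],[-1,0,0,4,0,0,0],[-1,0,0,4,0,0,0],[-1,0,0,4,0,0,0],[-1,0,0,4,0,0,0],[-1,0,0,4,0,0,0],[-1,0,0,0,0,0,0]]
  ]
}}

```text
clock: 33.62
tool_pos: [0.5371, -0.2331, 0.3209]
orientation: [-89.9, 0.3, -175.0]
force: [0.3, 0.6, -0.5]
opening: 0.0002
```

Run:
```python
from h import *
p,b=snap('side','side11'); o=ctrl.get_obs(); print(o['force'],o['tool_pos'],o['clock'])
b10=cv2.imread('pics/side10.png'); b0=cv2.imread('pics/side0.png')
def m(n,A,B,u,v,w=9,s=8):
    r=cv2.matchTemplate(B[v-w-s:v+w+s+1,u-w-s:u+w+s+1],A[v-w:v+w+1,u-w:u+w+1],cv2.TM_CCOEFF_NORMED); _,q,_,l=cv2.minMaxLoc(r); print(n,(l[0]-s,l[1]-s),round(q,3))
# lid latch & corner, before/after release
for u,v in [(331,311),(381,349),(312,290)]: m('lid 10->11',b10,b,u,v)
# box base corners / body vs. start
for u,v in [(316,320),(404,384),(458,338)]: m('boxbase 0->11',b0,b,u,v)
for n,u,v in [('bowl',256,305),('mug',443,420),('tin',181,165),('spat',115,215),('jar',287,150),('mill',323,170)]: m(n,b0,b,u,v)
b5=cv2.imread('pics/side5.png')
for u,v in [(219,197),(238,207),(260,228)]: m('drawers 5->11',b5,b,u,v)
```

```text
[-0.25837221 -0.3448012  -0.83115824] [ 0.53624507 -0.23258118  0.31854366] 33.675
lid 10->11 (0, 0) 0.998
lid 10->11 (0, 0) 0.998
lid 10->11 (0, 0) 0.998
boxbase 0->11 (0, 0) 0.989
boxbase 0->11 (0, 0) 0.988
boxbase 0->11 (-1, -1) 0.948
bowl (0, 0) 0.993
mug (0, 0) 0.999
tin (0, 0) 0.999
spat (0, 0) 0.976
jar (0, 0) 0.997
mill (0, -1) 0.955
drawers 5->11 (0, 0) 0.396
drawers 5->11 (0, 0) 0.992
drawers 5->11 (0, 0) 0.979
```

```bash
python3 -c "
from plant import ctrl
print(ctrl.close_job(), ctrl.get_obs()['clock'])"
```

```text
the job is handed in; nothing more can be done
the job is handed in; nothing more can be done
```

I pushed the left drawer home, then the right, then pressed the lid down its arc until it stopped firmly. I handed the job in at about 34 s, with the arm clear at about z = 0.32 m.

- **Drawers:** they stopped at nearly the same depth (0.6025 and 0.6018 m along the unit), at about 28 and 14 N total. In the pictures both fronts sit level under the top. The left one is only partly re-confirmed: one of the three final template matches on the drawers was weak (0.40).
- **Lid:** it stopped against the rim and did not spring back after release. The final press was firmer than needed, about 49 N at the wrist with about 20 N of that sideways. That is above the 40 N limit set for the arm and gripper body, but only the fingertips were in contact.
- **Other objects:** the box, bowl, mug, tin, spatula, jar and mill are within 1 pixel of where they started in the side view. I did not check the bottle.
- **Disagreements:** the real fingertips sat about 15–20 mm above the reported TCP. They passed over the bar pulls and pushed on the flat drawer fronts instead, and my first push at the lid missed. My measured heights of the unit top and box rim were also about 1 cm lower than the text says, so I relied on contact force to find the stops.

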